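# Clear and zero the bench scale

## Robot

A 7-joint arm with a two-finger parallel gripper is mounted at the origin on the work surface. World frame = base frame: x ahead of the robot, y to its left, z up, the work surface at z = 0. Lengths are in m, angles in rad, forces in N, time in s.
With the tool pointing down it reaches from about 0.425 to 0.925 m from the base axis. Payload 6.8 kg.
Tool frame: the origin (TCP) lies midway between the tips of the shut fingers; the grasp point (between the pads) lies 19 mm behind it (r.grip_depth is the distance from the TCP to the grasp point, in m); z points along the fingers, y is the line along which they close (so a half turn about z gives the same grasp; the last joint's range is limited). The gripper opens to 85 mm and grips with 20 to 120 N. Pads are 22 mm wide; open, the fingers measure 114 mm over their backs; the gripper's body (76 mm by 85 mm) begins 54 mm behind the grasp point. The pads swing forward as they close: fully open they stand 13 mm farther back than shut.
Start: joints at [-1.244, 0.477, 0.022, 1.555, -0.011, 1.109, -0.083], TCP at [0.284, 0.612, 0.231] pointing down, gripper open.
Joint ranges: [-2.96, 2.96], [-0.34, 2.1], [-1.41, 1.46], [0.24, 2.44], [-1.37, 4.51], [0.17, 1.92], [-2.96, 2.96]. Speed limits (rad/s): [2.39, 2.39, 3.14, 3.14, 3.14, 3.14, 3.14].

## Interface

Orientations are given as a rotation vector (axis times angle).
In Python, from bench import telemetry, grab_frame, calibration, order, silhouettes, r gives the robot as it stands.
- The arm moves only by the tool apply_moves, never from a script. Its argument "moves" is a list of rows, each a list of 7 numbers: the turn, a rotation vector about the tool's x, y, z scaled (see below), then the shift along the tool's x, y, z scaled (see below), then the opening, from -1 (shut) to 1 (fully open). A call has exactly 8 rows; each row shifts and turns the commanded pose from where the row before left it, along the tool's axes as they then stand; what a row does not reach is not made up. The controller multiplies each number of a shift by 1000 mm and each number of a turn by 6 degrees. A row lasts 1/12 s, in which the tool goes at most 41.7 mm and 7.16 degrees, less where a joint would pass 70% of its speed; a pose out of reach is approached as far as the arm can. A call with a number of a shift or a turn outside -1 to 1 is refused whole. A call with a gripper value outside its range is refused whole. The fingers move at their own pace and stop on an object; "grip_force" is the grip in N (left out, the last holds). Time passes only in rows, so rows that do not move let the fingers close, or fill a call up. It gives the time, the measured TCP pose, the force, the opening and the grip force at its end, in the units of the state.
- telemetry.get_obs(): the state, without advancing time (a new reading comes with each control period).
- grab_frame(name): name is "scene" or "top" or "wrist"; returns the picture (400x640x3 uint8, blue, green, red); there is no depth.
- calibration(name): a dict with "fx", "fy", "cx", "cy" (pixels), "world_from_camera" (4x4, takes a point from camera to world coordinates); the wrist camera has in their place "mount" (4x4, takes a point from camera to tool coordinates, whose origin is the TCP and whose axes are the flange's). Camera axes: x right, y down, z forward; pixel columns grow to the right and rows downward; lengths in m; the calibration is good to about 2 mm. A picture is of the moment at which its call begins: read the wrist's pose just before it. calibration takes no time and is no camera call.
- order.hand_in(): hands the job in; it is judged then, once.
Trained networks look in the newest picture that a camera, given by its name, has taken for a name from the list of things; names that differ only in an ending like _2 or _b are one class to them, and where a whole thing is asked for, a point or a joint stands for the part that bears it (a point fixed in the world has none). Each returns a list of dicts, best first, with "p" (0 to 1); they miss things now and then, are a little off and sometimes report something else, mostly with a low value. They report only what shows in the picture. A call takes as long as a camera call. They do not tell look-alikes from the thing itself.
- silhouettes(thing, camera): "mask" (400x640 bool, what is visible of it) and "extent" ([centre column, centre row, width, height] in pixels, round what is visible of it).
The state is a dict: "clock": time; "joints": joint angles; "qvel": joint speeds; "tau": joint torques, N m; "tcp_pos": TCP position; "orientation": TCP orientation; "contact_force": force on the tool from outside, world axes, zero at the start; "moment": the same for the moment, N m; "grip_width": finger opening in m; "gripper_force": force on a finger pad.
Only numpy, scipy, OpenCV 4.12 (cv2) and the standard library are available. Lean on these libraries where they do the work, as an engineer would, in place of code of your own. Each camera call takes 0.05 s, during which the arm holds its last target. There are 200 camera calls.

## Task

Get the studio scale ready for weighing: holding the scraper block, sweep the three sherds off the scale's pan into the wooden tray beside it - their edges are sharp, so touch them with the scraper only, not with the gripper. Stand the scraper back on the bench, then, with the pan empty, push the bezel of the dial round by a thumb tab until the pointer lies on the wide zero mark. Leave the other things on the bench where they stand.

Things in the scene. Friction and masses are not known exactly. Their poses are not given: they have to be found in the camera images.
- scale: Grey spring bench scale, fixed to the bench, about 400 mm wide (its y) and 180 mm deep (its x). Origin on the bench surface; z up. Steel pan on the +y half, round dial facing straight up on the -y half. The casing under the pan is 70 mm high and is some 10 mm smaller than the pan all round.
- pan_top (a point): Centre of the pan's flat upper face; axes as the scale's. The pan is a rimless plate 180 mm (x) by 215 mm (y), centred 92.5 mm to the +y side of the scale's origin. Empty, its face is about 90 mm above the bench (1 mm either way); it is sprung and sinks 7 mm per kg (about 2 mm under the sherds, 13 mm at most).
- dial_center (a point): Point on the dial's vertical axis, level with the top of the bezel rim, 70 mm above the bench and 120 mm to the -y side of the scale's origin; fixed; axes as the scale's. Rim radius 76 mm, under a flat clear cover; rim, card and cover turn together, either way, up to 3 rad from where the zero mark points to the scale's +x; stiff (about 1.5 N at a tab), staying where left.
- zero_mark (a point): Point on the card's zero mark, 55 mm from the dial axis, turns with the bezel; its x points radially outward. The zero mark is the one wide black bar (7 mm wide, 19 mm long, radial); the others are thin and run clockwise from it, one per 100 g (0.236 rad). It starts 0.2 to 1.5 rad anticlockwise (from above) of the empty scale's pointer.
- pointer_tip (a point): Tip of the black pointer under the cover, 55 mm from the dial axis; its x points radially outward along the pointer. It turns clockwise (from above) by 0.236 rad per 100 g on the pan. With the pan empty it rests within 0.3 rad of the scale's +x direction, differently each time. The scale reads zero when this point is on the zero mark.
- tab_right (a point): Middle of the top edge of one of the bezel's two upright thumb tabs: a fin 22 mm long radially (66 to 88 mm from the dial axis), 10 mm thick, standing 24 mm above the rim (top 94 mm above the bench). This point is 77 mm from the axis, and turns with the bezel, a quarter turn clockwise of the zero mark.
- tab_left (a point): The same for the other thumb tab, a quarter turn anticlockwise of the zero mark, on the side where the pan is.
- tray: Plywood catch tray, fixed, open on top, 240 mm (x) by 180 mm (y), 50 mm high, walls and floor 5 mm; origin under its centre on the bench, axes nearly parallel to the scale's. Its near wall stands right below the pan's +y edge (within 8 mm), some 40 mm lower.
- sherd1: Broken terracotta piece with a white glazed face, about 70 x 48 x 17 mm, about 0.1 kg, lying flat on the pan; origin at the centre of its underside.
- sherd2: Another such sherd, same size.
- sherd3: Another such sherd, same size.
- scraper: Scraper block standing on its rubber foot on the bench to the right of the scale (-y): 150 mm long (x), foot 36 mm thick (y) and 18 mm high, above it an upright wooden grip 26 mm thick (y) and 144 mm long up to 74 mm; 0.2 kg. Origin at the centre of its underside.
- kiln_prop: Bystander: pale fireclay block 110 x 48 x 40 mm beside the scraper; the two may change places.
- jar: Bystander: lidded jar, 60 mm across, 75 mm high; origin at the centre of its underside.
- bowl: Bystander: white bowl, 130 mm across, 50 mm high, behind the scale.
- saucer: Bystander: white saucer, 150 mm across, behind the scale.
- cup: Bystander: terracotta cup, 70 mm across, 70 mm high, near the robot.
- brush: Bystander: brush lying in front of the scale.
- bottle: Bystander: white bottle, 60 mm across, 150 mm high, beside the jar.
Things that resemble listed ones, but are neither listed nor needed, are in the scene too. What is shaped like the sherd2 but pink or yellow is not meant.

How it is judged:
By the outcome, as a careful person would: the job done as asked, in the order asked, and still so for the second after the job is handed in, with the robot touching nothing.
It also fails if it takes over 67 s, if anything falls off the work surface, if the arm or the gripper's body presses on something with over 40 N, if the wrist force passes 120 N, or if a joint passes its speed limit or range.

## Working session

There is one attempt and no reset: what is moved stays moved. The work goes in short steps, Python scripts to look and compute and a tool call to move; the robot and the scene stay as the last step left them, time stands still between calls to the robot, and variables do not carry over. Pictures are saved under pics/ and viewed, at most 10 in all, crops included, and the job is handed in when it is done.

Besides the shell and the picture viewer there is one more tool, called after ">>>" as name([rows], argument=value, ...), one row to a line, values as JSON. apply_moves: Moves the arm, as the interface text tells. Its arguments: {"type":"object","properties":{"moves":{"type":"array"},"grip_force":{"type":"number"}},"required":["moves"]}

```bash
ls; mkdir -p pics; cat > h.py <<'E'
import numpy as np, cv2
from scipy.spatial.transform import Rotation as R
from bench import telemetry, grab_frame, calibration, order, silhouettes, r
def cam(name):
    c=calibration(name)
    if 'mount' in c:
        o=telemetry.get_obs(); T=np.eye(4); T[:3,:3]=R.from_rotvec(o['orientation']).as_matrix(); T[:3,3]=o['tcp_pos']
        c['world_from_camera']=T@np.array(c['mount'])
    return c
def back(c,uv,z):
    M=np.array(c['world_from_camera']); uv=np.atleast_2d(uv).astype(float)
    d=np.c_[(uv[:,0]-c['cx'])/c['fx'],(uv[:,1]-c['cy'])/c['fy'],np.ones(len(uv))]@M[:3,:3].T
    return M[:3,3]+d*((z-M[2,3])/d[:,2])[:,None]
def proj(c,P):
    M=np.linalg.inv(np.array(c['world_from_camera'])); p=np.atleast_2d(P)@M[:3,:3].T+M[:3,3]
    return np.c_[c['fx']*p[:,0]/p[:,2]+c['cx'],c['fy']*p[:,1]/p[:,2]+c['cy']]
E
python3 - <<'E'
from h import *
o=telemetry.get_obs(); print({k:np.round(v,3).tolist() for k,v in o.items()}); print(r.grip_depth)
for n in ("top","scene"):
    c=cam(n); print(n,c['fx'],np.round(c['world_from_camera'],3).tolist())
    cv2.imwrite(f'pics/{n}0.png',grab_frame(n))
for t in ['scale','tray','sherd1','scraper','kiln_prop','jar','bottle','cup','bowl']:
    for d in silhouettes(t,'top')[:5]: print(t,round(d['p'],2),np.round(d['extent']).tolist())
E
```

```text
pics
{'clock': 0.0, 'joints': [-1.244, 0.478, 0.022, 1.556, -0.011, 1.109, -0.083], 'qvel': [0.0, -0.002, -0.0, 0.001, 0.0, 0.0, 0.0], 'tau': [0.001, -59.645, 1.608, -28.12, 0.013, 0.01, -0.0], 'tcp_pos': [0.284, 0.612, 0.23], 'orientation': [-0.677, -3.067, 0.003], 'contact_force': [-0.235, -1.281, -0.628], 'moment': [0.05, 0.034, -0.015], 'gripper_force': 0.0, 'grip_width': 0.085}
0.0187
top 515.8747254572766 [[-0.006, -0.979, 0.204, 0.21], [-1.0, 0.006, 0.004, -0.023], [-0.005, -0.204, -0.979, 1.604], [0.0, 0.0, 0.0, 1.0]]
scene 510.43420797369873 [[-0.632, 0.592, -0.5, 1.163], [0.775, 0.488, -0.402, 0.479], [0.006, -0.642, -0.767, 1.028], [0.0, 0.0, 0.0, 1.0]]
tray 0.73 [226.0, 189.0, 66.0, 86.0]
tray 0.16 [417.0, 220.0, 21.0, 40.0]
sherd1 0.87 [294.0, 201.0, 22.0, 21.0]
sherd1 0.84 [331.0, 249.0, 19.0, 14.0]
sherd1 0.72 [295.0, 172.0, 22.0, 20.0]
sherd1 0.72 [251.0, 290.0, 20.0, 19.0]
sherd1 0.6 [269.0, 180.0, 22.0, 17.0]
scraper 0.85 [460.0, 219.0, 21.0, 50.0]
kiln_prop 0.82 [419.0, 219.0, 24.0, 36.0]
kiln_prop 0.36 [296.0, 201.0, 26.0, 27.0]
jar 0.64 [379.0, 255.0, 22.0, 24.0]
jar 0.55 [427.0, 155.0, 20.0, 27.0]
bottle 0.74 [296.0, 200.0, 21.0, 21.0]
bottle 0.62 [462.0, 157.0, 25.0, 26.0]
bottle 0.18 [356.0, 122.0, 41.0, 36.0]
cup 0.86 [379.0, 254.0, 20.0, 26.0]
cup 0.16 [268.0, 181.0, 21.0, 17.0]
bowl 0.73 [355.0, 122.0, 42.0, 37.0]
bowl 0.47 [267.0, 180.0, 22.0, 18.0]
bowl 0.42 [461.0, 155.0, 25.0, 32.0]
```

View pics/top0.png

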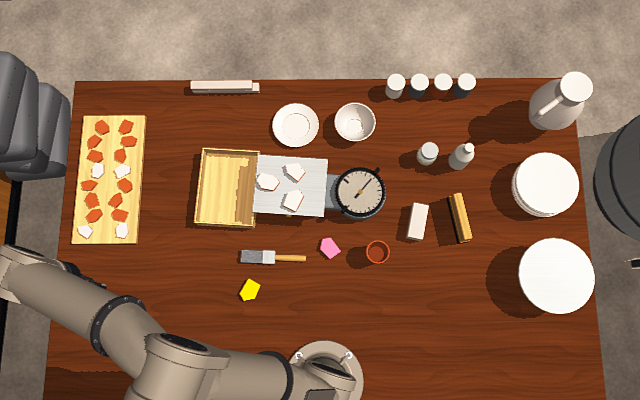

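View pics/scene0.png

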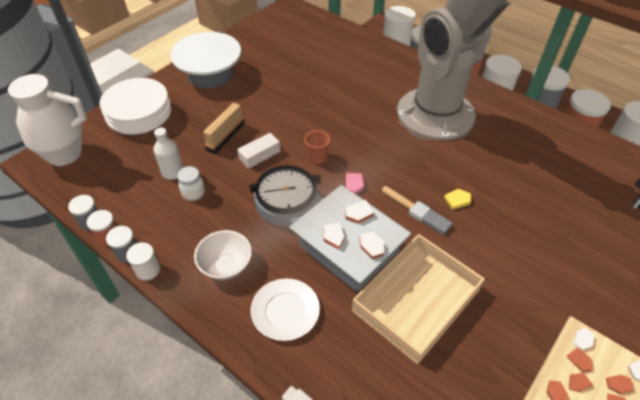

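Top view: the pan is at (256–328, 157–215) with three white sherds at (268,182), (293,172), (292,201). The tray is at (226,189) and the dial at (360,191). The scraper, with its wooden grip over a black foot, is at (460,218), and the pale kiln prop at (419,221). Pink (331,248), yellow (250,290) and the sherds on the far board (about 105,180) are look-alikes.

```bash
python3 - <<'E'
from h import *
im=grab_frame("top"); c=cam("top")
a=cv2.resize(im[140:255,185:345],None,fx=3.4,fy=3.4,interpolation=cv2.INTER_CUBIC)
b=cv2.resize(im[140:255,320:480],None,fx=3.4,fy=3.4,interpolation=cv2.INTER_CUBIC)
# dial + scraper crop: 8x of dial
d=cv2.resize(im[162:222,328:478],None,fx=5.3,fy=5.3,interpolation=cv2.INTER_CUBIC)
e=cv2.resize(im[150:222,190:340],None,fx=5.3,fy=5.3,interpolation=cv2.INTER_CUBIC)[:265]
cv2.imwrite('pics/crop1.png',np.vstack([d,e])[:600])
hsv=cv2.cvtColor(im,cv2.COLOR_BGR2HSV)
for n,z in [('scraper',.07),('kiln_prop',.04),('jar',.07),('bottle',.1),('cup',.07),('tray',.05),('sherd1',.1)]:
    for q in silhouettes(n,'top')[:6 if n=='sherd1' else 1]:
        rc=cv2.minAreaRect(np.argwhere(q['mask'])[:,::-1].astype(np.float32)); P=back(c,cv2.boxPoints(rc),z)
        print(n,round(q['p'],2),np.round(rc[0]),'centre',back(c,rc[0],z).round(3)[0],'sides',np.linalg.norm(P[1]-P[0]).round(3),np.linalg.norm(P[2]-P[1]).round(3), 'dir',np.degrees(np.arctan2(*(P[1]-P[0])[1::-1])).round(1))
E
```

```text
scraper 0.76 [459. 218.] centre [ 0.473 -0.411  0.07 ] sides 0.053 0.152 dir -75.5
kiln_prop 0.77 [417. 221.] centre [ 0.469 -0.289  0.04 ] sides 0.113 0.051 dir -12.2
bottle 0.77 [462. 156.] centre [ 0.66  -0.423  0.1  ] sides 0.092 0.058 dir -45.6
cup 0.72 [378. 252.] centre [ 0.373 -0.163  0.07 ] sides 0.072 0.069 dir -45.7
tray 0.66 [227. 188.] centre [0.577 0.297 0.05 ] sides 0.248 0.193 dir -1.3
sherd1 0.85 [268. 182.] centre [0.583 0.165 0.1  ] sides 0.051 0.066 dir -43.6
sherd1 0.8 [295. 170.] centre [0.619 0.084 0.1  ] sides 0.043 0.064 dir -43.8
sherd1 0.64 [293. 199.] centre [0.528 0.088 0.1  ] sides 0.059 0.045 dir -25.6
sherd1 0.62 [250. 291.] centre [0.26  0.209 0.1  ] sides 0.057 0.044 dir -25.7
sherd1 0.58 [329. 248.] centre [ 0.382 -0.018  0.1  ] sides 0.046 0.056 dir -45.1
```

View pics/crop1.png

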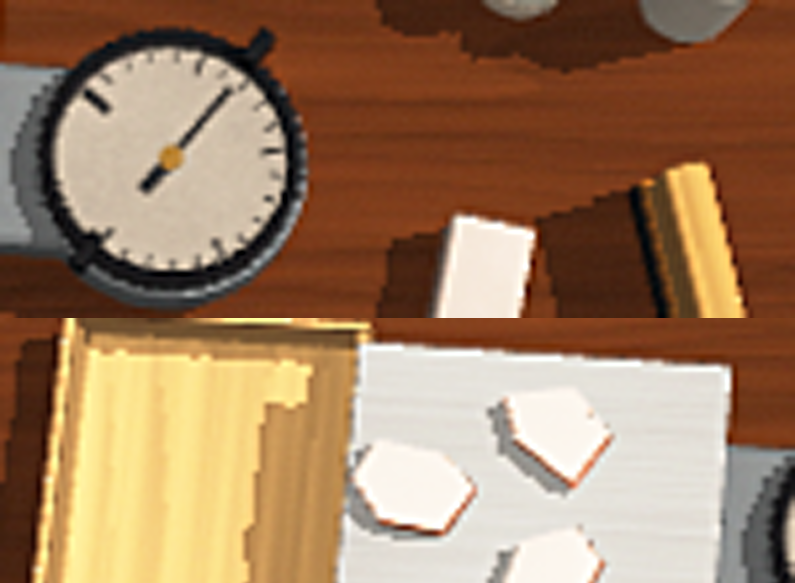

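The scraper is confirmed in the crop: a wooden grip on a black foot, with the plain pale block beside it as the kiln prop. The zero mark is upper-left on the dial at crop (97,100), and tab_right is at (262,42).

```bash
cat >> h.py <<'E'
def plan(wps,yaw,n,grip=1,hold=1,vmax=.036,start=None):
    """wps: world waypoints; yaw (deg): final world direction of tool y (tool down); prints n rows in calls of 8"""
    o=telemetry.get_obs(); p0=np.array(o['tcp_pos']); Q=R.from_rotvec(o['orientation'])
    M=np.eye(3); y=np.array([np.cos(np.radians(yaw)),np.sin(np.radians(yaw)),0]); z=np.array([0,0,-1.]); Rt=R.from_matrix(np.c_[np.cross(y,z),y,z])
    rv=(Q.inv()*Rt).as_rotvec(); P=np.vstack([p0,wps]); s=np.r_[0,np.cumsum(np.linalg.norm(np.diff(P,axis=0),axis=1))]
    m=n-hold; rows=[]; print('len',s[-1].round(3),'per row',(s[-1]/m).round(4),'turn deg',np.degrees(np.linalg.norm(rv)).round(1),'per row',np.degrees(np.linalg.norm(rv)/m).round(2))
    p=p0.copy()
    for i in range(m):
        t=s[-1]*(i+1)/m; q=np.array([np.interp(t,s,P[:,k]) for k in range(3)])
        d=np.round(Q.inv().apply(q-p),4); w=np.round(np.degrees(rv/m)/6,3)
        rows.append([*w,*d,grip]); p=p+Q.apply(d); Q=Q*R.from_rotvec(np.radians(w*6))
    rows+=[[0,0,0,0,0,0,grip]]*hold
    for i in range(0,len(rows),8): print('['+','.join('['+','.join(f'{float(v):g}' for v in x)+']' for x in rows[i:i+8])+']')
def st():
    o=telemetry.get_obs(); y=R.from_rotvec(o['orientation']).as_matrix(); print(round(o['clock'],2),'tcp',np.round(o['tcp_pos'],4),'yawy',np.degrees(np.arctan2(y[1,1],y[0,1])).round(2),'tilt',y[2].round(3),'F',np.round(o['contact_force'],1),'w',round(o['grip_width'],4),'gf',round(o['gripper_force'],1)); return o
E
python3 - <<'E'
from h import *
print(np.round(calibration('wrist')['mount'],3).tolist(), calibration('wrist')['fx'])
c=cam('top')
P=back(c,[[327.7,159.2],[258.5,154.7],[325.5,214.5]],.088); print(P.round(3), np.linalg.norm(P[0]-P[1]),np.linalg.norm(P[0]-P[2]))
print('dial hub',back(c,[328+171/5.3,162+158/5.3],.07).round(3))
plan([[.5,.3,.3],[.52,-.05,.3],[.50,-.40,.3]],-75.5,32)
E
```

```text
[[0.0, -0.964, -0.265, 0.068], [1.0, 0.0, -0.0, 0.001], [0.0, -0.265, 0.964, -0.142], [0.0, 0.0, 0.0, 1.0]] 314.16994430472425
[[ 0.654 -0.016  0.088]
 [ 0.67   0.196  0.088]
 [ 0.483 -0.008  0.088]] 0.21222901200335006 0.17152395146078617
dial hub [[ 0.556 -0.114  0.07 ]]
len 1.087 per row 0.0351 turn deg 140.6 per row 4.54
[[-0,-0,0.756,-0.0297,-0.0175,-0.0062,1],[-0,-0,0.756,-0.0311,-0.0151,-0.0063,1],[-0,-0,0.756,-0.0321,-0.0125,-0.0062,1],[-0,-0,0.756,-0.033,-0.01,-0.0063,1],[-0,-0,0.756,-0.0337,-0.0074,-0.0062,1],[-0,-0,0.756,-0.0342,-0.0046,-0.0063,1],[-0,-0,0.756,-0.0344,-0.002,-0.0062,1],[-0,-0,0.756,-0.0345,0.0008,-0.0063,1]]
[[-0,-0,0.756,-0.0343,0.0035,-0.0062,1],[-0,-0,0.756,-0.034,0.0062,-0.0062,1],[-0,-0,0.756,-0.0333,0.0089,-0.0063,1],[-0,-0,0.756,-0.0343,-0.0072,0,1],[-0,-0,0.756,-0.0348,-0.0046,0,1],[-0,-0,0.756,-0.035,-0.0017,0,1],[-0,-0,0.756,-0.035,0.001,0,1],[-0,-0,0.756,-0.0349,0.0038,0,1]]
[[-0,-0,0.756,-0.0344,0.0066,0,1],[-0,-0,0.756,-0.0338,0.0092,0,1],[-0,-0,0.756,-0.033,0.0119,0,1],[-0,-0,0.756,-0.0319,0.0145,0,1],[-0,-0,0.756,-0.0307,0.0169,0,1],[-0,-0,0.756,-0.0313,0.0159,0,1],[-0,-0,0.756,-0.0299,0.0183,0,1],[-0,-0,0.756,-0.0284,0.0206,0,1]]
[[-0,-0,0.756,-0.0266,0.0227,0,1],[-0,-0,0.756,-0.0248,0.0249,0,1],[-0,-0,0.756,-0.0227,0.0266,0,1],[-0,-0,0.756,-0.0206,0.0284,-0,1],[-0,-0,0.756,-0.0182,0.03,-0,1],[-0,-0,0.756,-0.0158,0.0313,-0,1],[-0,-0,0.756,-0.0133,0.0324,-0,1],[0,0,0,0,0,0,1]]
```

>>> apply_moves([
  [0, 0, 0.756, -0.03, -0.0175, -0.006, 1],
  [0, 0, 0.756, -0.031, -0.015, -0.006, 1],
  [0, 0, 0.756, -0.032, -0.0125, -0.006, 1],
  [0, 0, 0.756, -0.033, -0.01, -0.006, 1],
  [0, 0, 0.756, -0.034, -0.0075, -0.006, 1],
  [0, 0, 0.756, -0.034, -0.0045, -0.006, 1],
  [0, 0, 0.756, -0.0345, -0.002, -0.006, 1],
  [0, 0, 0.756, -0.0345, 0.001, -0.006, 1],
])

```text
clock: 1.62
tcp_pos: [0.4424, 0.3837, 0.2798]
orientation: [-1.604, -2.701, -0.001]
contact_force: [0.8, 0.8, 0.7]
grip_width: 0.0852
gripper_force: 0.0
```

>>> apply_moves([
  [0, 0, 0.756, -0.034, 0.0035, -0.006, 1],
  [0, 0, 0.756, -0.034, 0.006, -0.006, 1],
  [0, 0, 0.756, -0.033, 0.009, -0.006, 1],
  [0, 0, 0.756, -0.034, -0.007, 0, 1],
  [0, 0, 0.756, -0.035, -0.0045, 0, 1],
  [0, 0, 0.756, -0.035, -0.0015, 0, 1],
  [0, 0, 0.756, -0.035, 0.001, 0, 1],
  [0, 0, 0.756, -0.035, 0.004, 0, 1],
])

```text
clock: 2.28
tcp_pos: [0.5106, 0.1239, 0.2975]
orientation: [-2.366, -2.067, -0.001]
contact_force: [-0.1, -0.5, 0.7]
grip_width: 0.0855
gripper_force: 0.0
```

>>> apply_moves([
  [0, 0, 0.756, -0.0345, 0.0065, 0, 1],
  [0, 0, 0.756, -0.034, 0.009, 0, 1],
  [0, 0, 0.756, -0.033, 0.012, 0, 1],
  [0, 0, 0.756, -0.032, 0.0145, 0, 1],
  [0, 0, 0.756, -0.031, 0.017, 0, 1],
  [0, 0, 0.756, -0.031, 0.016, 0, 1],
  [0, 0, 0.756, -0.03, 0.018, 0, 1],
  [0, 0, 0.756, -0.0285, 0.0205, 0, 1],
])

```text
clock: 2.95
tcp_pos: [0.514, -0.1564, 0.2976]
orientation: [2.892, 1.228, 0.001]
contact_force: [0.4, -0.9, -0.0]
grip_width: 0.0853
gripper_force: 0.0
```

>>> apply_moves([
  [0, 0, 0.756, -0.0265, 0.0225, 0, 1],
  [0, 0, 0.756, -0.025, 0.025, 0, 1],
  [0, 0, 0.756, -0.0225, 0.0265, 0, 1],
  [0, 0, 0.756, -0.0205, 0.0285, 0, 1],
  [0, 0, 0.756, -0.018, 0.03, 0, 1],
  [0, 0, 0.756, -0.016, 0.031, 0, 1],
  [0, 0, 0.756, -0.0135, 0.0325, 0, 1],
  [0, 0, 0, 0, 0, 0, 1],
])

```text
clock: 3.62
tcp_pos: [0.4967, -0.4068, 0.2976]
orientation: [3.114, 0.376, -0.003]
contact_force: [-1.8, -0.5, 1.2]
grip_width: 0.0853
gripper_force: 0.0
```

```bash
python3 - <<'E'
from h import *
st(); c=cam('wrist'); im=grab_frame('wrist'); cv2.imwrite('pics/w1.png',im)
for q in silhouettes('scraper','wrist')[:3]:
    rc=cv2.minAreaRect(np.argwhere(q['mask'])[:,::-1].astype(np.float32)); P=back(c,cv2.boxPoints(rc),.074)
    print(round(q['p'],2),np.round(q['extent']),rc,P.round(3).tolist())
E
```

```text
3.62 tcp [ 0.4967 -0.4068  0.2976] yawy -76.23 tilt [-0.003  0.005 -1.   ] F [-1.8 -0.5  1.2] w 0.0853 gf 0.0
0.68 [319. 182.  38. 124.] ((317.90423583984375, 183.28390502929688), (27.207921981811523, 120.48584747314453), 4.267893314361572) [[0.407, -0.412, 0.074], [0.552, -0.389, 0.074], [0.557, -0.419, 0.074], [0.413, -0.446, 0.074]]
```

View pics/w1.png

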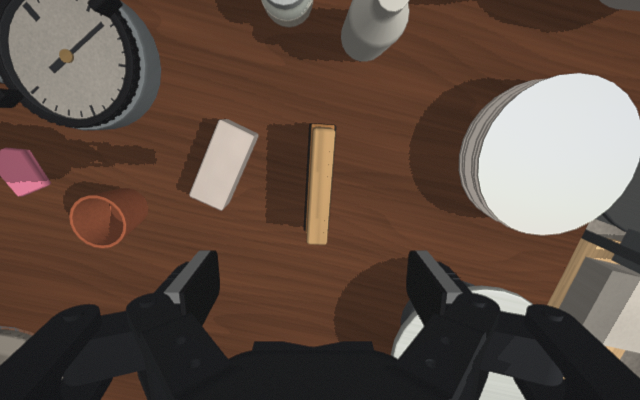

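Wrist view: the scraper's bright grip face spans about (312–333,130) to (308–327,243), with the kiln prop clear to its left at (224,165). The side faces look thin, so I'll fit the bright top face.

```bash
python3 - <<'E'
from h import *
c=cam('wrist'); im=cv2.imread('pics/w1.png'); q=silhouettes('scraper','wrist')[0]
k=cv2.dilate(q['mask'].astype(np.uint8),np.ones((7,7)))>0
b=(im[...,2]>150)&k&(im[...,2].astype(int)-im[...,0]>40)
n,l,s,_=cv2.connectedComponentsWithStats(b.astype(np.uint8)); m=l==1+np.argmax(s[1:,4])
rc=cv2.minAreaRect(np.argwhere(m)[:,::-1].astype(np.float32)); B=cv2.boxPoints(rc); P=back(c,B,.074)
print(rc,B.round(1).tolist()); print(P.round(4).tolist(),P.mean(0).round(4)); 
for i in range(2): d=P[i+1]-P[i]; print(np.linalg.norm(d).round(4),np.degrees(np.arctan2(d[1],d[0])).round(1))
E
```

```text
((320.9066162109375, 184.49417114257812), (20.2105655670166, 118.26924133300781), 3.5763344764709473) [[307.1000061035156, 242.89999389648438], [314.5, 124.80000305175781], [334.70001220703125, 126.0999984741211], [327.29998779296875, 244.10000610351562]]
[[0.4118, -0.4152, 0.074], [0.5533, -0.3884, 0.074], [0.5576, -0.4109, 0.074], [0.4164, -0.4401, 0.074]] [ 0.4848 -0.4137  0.074 ]
0.144 10.7
0.0229 -79.2
```

```bash
python3 - <<'E'
from h import *
plan([[.485,-.414,.15],[.485,-.414,.036]],-78.8,16,hold=2)
E
```

```text
len 0.262 per row 0.0187 turn deg 3.3 per row 0.23
[[-0,0,0.039,-0.0023,0.0013,0.0186,1],[-0,0,0.039,-0.0023,0.0013,0.0185,1],[-0,0,0.039,-0.0022,0.0014,0.0186,1],[-0,0,0.039,-0.0023,0.0013,0.0186,1],[-0,0,0.039,-0.0023,0.0014,0.0185,1],[-0,0,0.039,-0.0023,0.0013,0.0186,1],[-0,0,0.039,-0.0022,0.0014,0.0185,1],[-0,0,0.039,-0.0021,0.0012,0.0186,1]]
[[-0,0,0.039,0,0.0001,0.0188,1],[-0,0,0.039,0,-0,0.0187,1],[-0,0,0.039,0,-0,0.0188,1],[-0,0,0.039,0,-0,0.0187,1],[-0,0,0.039,0,-0,0.0188,1],[-0,0,0.039,0,-0,0.0187,1],[0,0,0,0,0,0,1],[0,0,0,0,0,0,1]]
```

>>> apply_moves([
  [0, 0, 0.039, -0.0023, 0.0013, 0.0186, 1],
  [0, 0, 0.039, -0.0023, 0.0013, 0.0186, 1],
  [0, 0, 0.039, -0.0023, 0.0013, 0.0186, 1],
  [0, 0, 0.039, -0.0023, 0.0013, 0.0186, 1],
  [0, 0, 0.039, -0.0022, 0.0014, 0.0186, 1],
  [0, 0, 0.039, -0.0022, 0.0013, 0.0186, 1],
  [0, 0, 0.039, -0.0022, 0.0014, 0.0185, 1],
  [0, 0, 0.039, -0.0021, 0.0012, 0.0186, 1],
])

```text
clock: 4.43
tcp_pos: [0.4864, -0.4117, 0.1479]
orientation: [-3.121, -0.35, -0.002]
contact_force: [0.8, 0.2, -0.2]
grip_width: 0.0855
gripper_force: 0.0
```

>>> apply_moves([
  [0, 0, 0.039, 0, 0, 0.0188, 1],
  [0, 0, 0.039, 0, 0, 0.0187, 1],
  [0, 0, 0.039, 0, 0, 0.0188, 1],
  [0, 0, 0.039, 0, 0, 0.0187, 1],
  [0, 0, 0.039, 0, 0, 0.0188, 1],
  [0, 0, 0.039, 0, 0, 0.0187, 1],
  [0, 0, 0, 0, 0, 0, 1],
  [0, 0, 0, 0, 0, 0, 1],
])

```text
clock: 5.1
tcp_pos: [0.4857, -0.4119, 0.0357]
orientation: [-3.124, -0.31, 0.001]
contact_force: [0.8, -0.2, 0.9]
grip_width: 0.0854
gripper_force: 0.0
```

>>> apply_moves([
  [0, 0, 0, 0, 0, 0, -1],
  [0, 0, 0, 0, 0, 0, -1],
  [0, 0, 0, 0, 0, 0, -1],
  [0, 0, 0, 0, 0, 0, -1],
  [0, 0, 0, 0, 0, 0, -1],
  [0, 0, 0, 0, 0, 0, -1],
  [0, 0, 0, 0, 0, 0, -1],
  [0, 0, 0, 0, 0, 0, -1],
], grip_force=50)

```text
clock: 5.77
tcp_pos: [0.4856, -0.4144, 0.0369]
orientation: [3.126, 0.306, 0.002]
contact_force: [-1.2, 0.1, 6.1]
grip_width: 0.0253
gripper_force: 52.4
```

```bash
python3 - <<'E'
from h import *
st()
E
```

```text
5.77 tcp [ 0.4856 -0.4144  0.0369] yawy -78.82 tilt [ 0.001  0.001 -1.   ] F [-1.2  0.1  6.1] w 0.0253 gf 52.4
```

```bash
cat >> h.py <<'E'
PC=np.array([.5765,.094]); YAW=np.radians(-4.3)
A=np.array([[np.cos(YAW),-np.sin(YAW)],[np.sin(YAW),np.cos(YAW)]])
def w(x,y,z): return [*(PC+A@[x,y]),z]   # pan frame -> world
E
python3 - <<'E'
from h import *
c=cam('top'); im=grab_frame('top')
for q in silhouettes('sherd1','top')[:8]:
    P=back(c,np.argwhere(q['mask'])[:,::-1],.1)[:,:2]; L=(P-PC)@A
    if abs(L.mean(0)).max()<.11: print(round(q['p'],2),L.mean(0).round(3),'x',L[:,0].min().round(3),L[:,0].max().round(3),'y',L[:,1].min().round(3),L[:,1].max().round(3))
plan([[.485,-.414,.2],w(0,-.15,.25),w(0,-.085,.22)],-94.3,32,grip=-1)
E
```

```text
0.69 [ 0.039 -0.008] x 0.011 0.061 y -0.036 0.02
0.64 [-0.049 -0.011] x -0.083 -0.019 y -0.039 0.016
0.53 [0.   0.07] x -0.025 0.026 y 0.037 0.104
len 0.605 per row 0.0195 turn deg 15.5 per row 0.5
[[0,-0,0.083,-0,-0,-0.0195,-1],[0,-0,0.083,-0.0001,-0.0001,-0.0196,-1],[0,-0,0.083,-0,-0,-0.0195,-1],[0,-0,0.083,-0.0001,-0.0001,-0.0195,-1],[0,-0,0.083,0,-0,-0.0195,-1],[0,-0,0.083,-0,-0.0001,-0.0196,-1],[0,-0,0.083,-0.0001,-0,-0.0195,-1],[0,-0,0.083,-0,-0.0001,-0.0195,-1]]
[[0,-0,0.083,0.0042,-0.0118,-0.0086,-1],[0,-0,0.083,0.0064,-0.0183,-0.0026,-1],[0,-0,0.083,0.0063,-0.0183,-0.0027,-1],[0,-0,0.083,0.0061,-0.0183,-0.0026,-1],[0,-0,0.083,0.0059,-0.0185,-0.0026,-1],[0,-0,0.083,0.0058,-0.0184,-0.0027,-1],[0,-0,0.083,0.0056,-0.0185,-0.0026,-1],[0,-0,0.083,0.0054,-0.0186,-0.0027,-1]]
[[0,-0,0.083,0.0053,-0.0186,-0.0026,-1],[0,-0,0.083,0.0051,-0.0187,-0.0027,-1],[0,-0,0.083,0.005,-0.0187,-0.0026,-1],[0,-0,0.083,0.0048,-0.0187,-0.0026,-1],[0,-0,0.083,0.0046,-0.0188,-0.0027,-1],[0,-0,0.083,0.0045,-0.0188,-0.0026,-1],[0,-0,0.083,0.0043,-0.0189,-0.0027,-1],[0,-0,0.083,0.0041,-0.0189,-0.0026,-1]]
[[0,-0,0.083,0.004,-0.0189,-0.0026,-1],[0,-0,0.083,0.0038,-0.019,-0.0027,-1],[0,-0,0.083,0.0037,-0.019,-0.0026,-1],[0,-0,0.083,0.0015,-0.0182,0.0045,-1],[0,-0,0.083,0.0005,-0.0177,0.0082,-1],[0,-0,0.083,0.0003,-0.0177,0.0082,-1],[0,-0,0.083,0.0002,-0.0178,0.0082,-1],[0,0,0,0,0,0,-1]]
```

>>> apply_moves([
  [0, 0, 0.083, 0, 0, -0.0195, -1],
  [0, 0, 0.083, 0, 0, -0.0195, -1],
  [0, 0, 0.083, 0, 0, -0.0195, -1],
  [0, 0, 0.083, 0, 0, -0.0195, -1],
  [0, 0, 0.083, 0, 0, -0.0195, -1],
  [0, 0, 0.083, 0, 0, -0.0195, -1],
  [0, 0, 0.083, 0, 0, -0.0195, -1],
  [0, 0, 0.083, 0, 0, -0.0195, -1],
])

```text
clock: 6.53
tcp_pos: [0.4846, -0.4133, 0.1924]
orientation: [-3.134, -0.197, 0.002]
contact_force: [-0.2, -0.4, -0.9]
grip_width: 0.0258
gripper_force: 51.2
```

>>> apply_moves([
  [0, 0, 0.083, 0.004, -0.012, -0.0086, -1],
  [0, 0, 0.083, 0.0064, -0.0183, -0.0026, -1],
  [0, 0, 0.083, 0.0063, -0.0183, -0.0027, -1],
  [0, 0, 0.083, 0.006, -0.0183, -0.0026, -1],
  [0, 0, 0.083, 0.006, -0.0185, -0.0026, -1],
  [0, 0, 0.083, 0.0058, -0.0184, -0.0027, -1],
  [0, 0, 0.083, 0.0056, -0.0185, -0.0026, -1],
  [0, 0, 0.083, 0.0054, -0.0186, -0.0027, -1],
])

```text
clock: 7.2
tcp_pos: [0.5167, -0.2679, 0.2187]
orientation: [-3.139, -0.088, 0.002]
contact_force: [1.0, -0.7, -2.4]
grip_width: 0.0256
gripper_force: 51.4
```

>>> apply_moves([
  [0, 0, 0.083, 0.0053, -0.0186, -0.0026, -1],
  [0, 0, 0.083, 0.0051, -0.0187, -0.0027, -1],
  [0, 0, 0.083, 0.005, -0.0187, -0.0026, -1],
  [0, 0, 0.083, 0.0048, -0.0187, -0.0026, -1],
  [0, 0, 0.083, 0.0046, -0.0188, -0.0027, -1],
  [0, 0, 0.083, 0.0045, -0.0188, -0.0026, -1],
  [0, 0, 0.083, 0.0043, -0.0189, -0.0027, -1],
  [0, 0, 0.083, 0.004, -0.0189, -0.0026, -1],
])

```text
clock: 7.87
tcp_pos: [0.5504, -0.117, 0.2399]
orientation: [-3.141, 0.021, 0.002]
contact_force: [-0.3, 1.1, -1.1]
grip_width: 0.0258
gripper_force: 51.4
```

>>> apply_moves([
  [0, 0, 0.083, 0.003, -0.019, -0.0026, -1],
  [0, 0, 0.083, 0.002, -0.019, -0.0026, -1],
  [0, 0, 0.083, 0.001, -0.019, -0.0026, -1],
  [0, 0, 0.083, 0, -0.0182, 0.0045, -1],
  [0, 0, 0.083, -0.001, -0.0177, 0.0082, -1],
  [0, 0, 0.083, -0.001, -0.0177, 0.0082, -1],
  [0, 0, 0.083, -0.001, -0.0178, 0.0082, -1],
  [0, 0, 0, 0, 0, 0, -1],
])

```text
clock: 8.53
tcp_pos: [0.5575, 0.0149, 0.2166]
orientation: [-3.138, 0.108, 0.007]
contact_force: [0.1, 0.9, -2.7]
grip_width: 0.0258
gripper_force: 51.4
```

```bash
python3 - <<'E'
from h import *
st(); c=cam('wrist'); im=grab_frame('wrist'); cv2.imwrite('pics/w2.png',im)
print('pan corners expected px',proj(c,[w(x,y,.088) for x,y in [(.09,.1075),(.09,-.1075),(-.09,.1075),(-.09,-.1075)]]).round(0).tolist(),'dial',proj(c,[w(0,-.2125,.07)]).round(0))
E
```

```text
8.53 tcp [0.5575 0.0149 0.2166] yawy -93.94 tilt [-0.005 -0.001 -1.   ] F [ 0.1  0.9 -2.7] w 0.0258 gf 51.4
pan corners expected px [[80.0, 65.0], [349.0, 67.0], [116.0, 269.0], [342.0, 270.0]] dial [[456. 175.]]
```

View pics/w2.png

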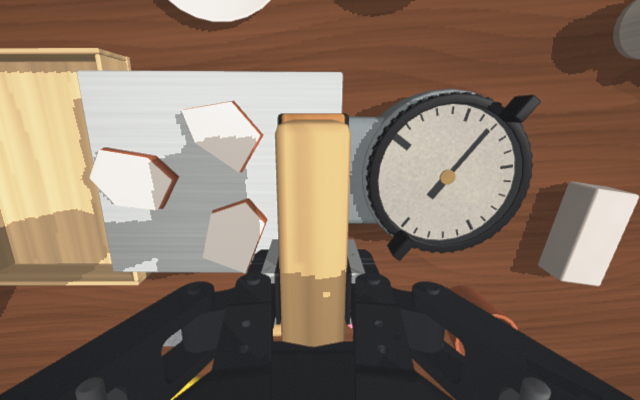

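```bash
python3 - <<'E'
from h import *
c=cam('wrist'); P=back(c,[[78.5,71.5],[342.5,72],[113,271.5]],.088); print(P.round(4).tolist(),np.linalg.norm(P[0]-P[1]).round(3),np.linalg.norm(P[0]-P[2]).round(3),'yaw',np.degrees(np.arctan2(-(P[0]-P[1])[0],(P[0]-P[1])[1])).round(2),np.degrees(np.arctan2((P[0]-P[2])[1],(P[0]-P[2])[0])).round(2))
print('hub',back(c,[447,177],[.07])[0].round(4),back(c,[447,177],.06)[0].round(4))
y=P[0]-P[1]; y=y/np.linalg.norm(y); x=np.array([y[1],-y[0],0]); C=(P[0]+P[1])/2-.09*x; print('C',C.round(4),'dialpred',(C-.2125*y).round(4))
import h
h.PC=C[:2]; h.A=np.c_[x[:2],y[:2]]
open('h.py','a').write(f"PC=np.array({C[:2].round(4).tolist()}); A=np.array({h.A.round(4).tolist()})\n")
print('tcp in pan',(np.array(telemetry.get_obs()['tcp_pos'])[:2]-h.PC)@h.A)
yw=np.degrees(np.arctan2(-y[1],-y[0])); print(yw)
plan([h.w(-.01,-.085,.1275)],yw,8,grip=-1)
E
```

```text
[[0.6704, 0.1945, 0.088], [0.6552, -0.0174, 0.088], [0.4928, 0.2097, 0.088]] 0.212 0.178 yaw -4.11 -4.91
hub [ 0.5589 -0.1128  0.07  ] [ 0.5566 -0.117   0.06  ]
C [0.5731 0.095  0.088 ] dialpred [ 0.5579 -0.117   0.088 ]
tcp in pan [-0.00931774 -0.08327746]
-94.10505085712413
len 0.09 per row 0.0129 turn deg 0.2 per row 0.03
[[0,0.004,0.002,-0.0001,0.0002,0.0129,-1],[0,0.004,0.002,-0,0.0003,0.0128,-1],[0,0.004,0.002,-0.0001,0.0002,0.0129,-1],[0,0.004,0.002,-0.0001,0.0003,0.0128,-1],[0,0.004,0.002,-0,0.0002,0.0129,-1],[0,0.004,0.002,-0.0001,0.0003,0.0128,-1],[0,0.004,0.002,-0.0001,0.0002,0.0129,-1],[0,0,0,0,0,0,-1]]
```

>>> apply_moves([
  [0, 0, 0, 0, 0.0003, 0.013, -1],
  [0, 0, 0, 0, 0.0003, 0.013, -1],
  [0, 0, 0, 0, 0.0003, 0.013, -1],
  [0, 0, 0, 0, 0.0003, 0.013, -1],
  [0, 0, 0, 0, 0.0003, 0.013, -1],
  [0, 0, 0, 0, 0, 0.0125, -1],
  [0, 0, 0, 0, 0, 0.0125, -1],
  [0, 0, 0, 0, 0, 0, -1],
])

```text
clock: 9.25
tcp_pos: [0.5572, 0.0086, 0.1262]
orientation: [3.139, -0.116, -0.006]
contact_force: [0.1, 0.4, -2.0]
grip_width: 0.0256
gripper_force: 51.3
```

>>> apply_moves([
  [0, 0, 0, 0, -0.01, 0, -1],
  [0, 0, 0, 0, -0.01, 0, -1],
  [0, 0, 0, 0, -0.01, 0, -1],
  [0, 0, 0, 0, -0.01, 0, -1],
  [0, 0, 0, 0, -0.01, 0, -1],
  [0, 0, 0, 0, -0.01, 0, -1],
  [0, 0, 0, 0, -0.01, 0, -1],
  [0, 0, 0, 0, -0.01, 0, -1],
])

```text
clock: 9.92
tcp_pos: [0.5647, 0.0896, 0.1291]
orientation: [-3.139, 0.116, -0.0]
contact_force: [-0.2, -1.8, -1.6]
grip_width: 0.0257
gripper_force: 51.4
```

```bash
python3 - <<'E'
from h import *
o=st(); print('tcp in pan',(np.array(o['tcp_pos'])[:2]-PC)@A); c=cam('top'); im=grab_frame('top'); cv2.imwrite('pics/t2.png',cv2.resize(im[140:225,185:400],None,fx=3.7,fy=3.7,interpolation=cv2.INTER_CUBIC))
E
```

```text
9.92 tcp [0.5647 0.0896 0.1291] yawy -94.22 tilt [ 0. -0. -1.] F [-0.2 -1.8 -1.6] w 0.0257 gf 51.4
tcp in pan [-0.00794742 -0.0060329 ]
```

View pics/t2.png

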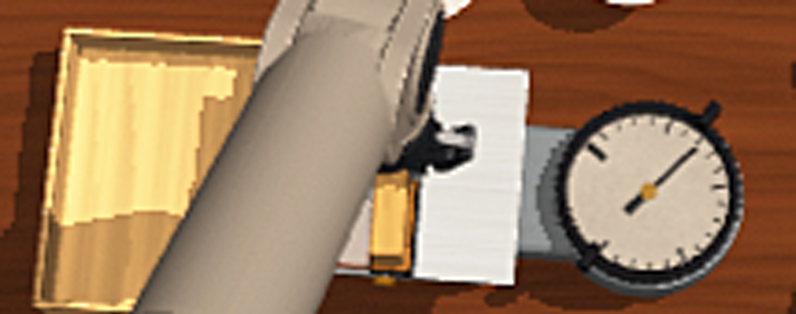

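The view is partly hidden by the arm, but the pan behind the scraper (at crop 390,225) is clear of sherds. I'll carry on with the sweep.

>>> apply_moves([
  [0, 0, 0, 0, -0.009, 0.001, -1],
  [0, 0, 0, 0, -0.009, 0, -1],
  [0, 0, 0, 0, -0.009, 0, -1],
  [0, 0, 0, 0, -0.009, 0, -1],
  [0, 0, 0, 0, -0.009, 0, -1],
  [0, 0, 0, 0, -0.009, 0, -1],
  [0, 0, 0, 0, -0.009, 0, -1],
  [0, 0, 0, 0, -0.009, 0, -1],
])

```text
clock: 10.63
tcp_pos: [0.57, 0.1613, 0.1279]
orientation: [-3.139, 0.116, 0.0]
contact_force: [-0.6, -1.0, -1.1]
grip_width: 0.0256
gripper_force: 51.5
```

>>> apply_moves([
  [0, 0, 0, 0, -0.009, 0, -1],
  [0, 0, 0, 0, -0.009, 0, -1],
  [0, 0, 0, 0, -0.009, 0, -1],
  [0, 0, 0, 0, -0.009, 0, -1],
  [0, 0, 0, 0, -0.009, 0, -1],
  [0, 0, 0, 0, -0.009, 0, -1],
  [0, 0, 0, 0, 0, 0, -1],
  [0, 0, 0, 0, 0, 0, -1],
])

```text
clock: 11.3
tcp_pos: [0.5739, 0.2146, 0.1279]
orientation: [3.139, -0.114, -0.0]
contact_force: [0.9, 0.6, -2.0]
grip_width: 0.0257
gripper_force: 51.4
```

```bash
python3 - <<'E'
from h import *
o=st(); print('tcp in pan',(np.array(o['tcp_pos'])[:2]-PC)@A); c=cam('wrist'); im=grab_frame('wrist'); cv2.imwrite('pics/w3.png',np.vstack([im[:330],cv2.resize(grab_frame('scene')[170:370,270:500],None,fx=1.2,fy=1.2)[:, :].copy() if 0 else im[:0]]))
for q in silhouettes('sherd1','wrist')[:5]: print(round(q['p'],2),np.round(q['extent']))
for q in silhouettes('sherd1','scene')[:5]: print(round(q['p'],2),np.round(q['extent']))
E
```

```text
11.3 tcp [0.5739 0.2146 0.1279] yawy -94.17 tilt [-0.  0. -1.] F [ 0.9  0.6 -2. ] w 0.0257 gf 51.4
tcp in pan [-0.00772114  0.11939242]
0.95 [258. 141.  86.  74.]
0.92 [247. 254.  52.  56.]
0.92 [568. 358.  60.  30.]
0.68 [242. 178.  77.  64.]
0.94 [458. 200.  22.  16.]
0.85 [332. 236.  20.  24.]
0.73 [372. 245.  30.  25.]
0.69 [355. 185.  19.  24.]
0.67 [360. 215.  23.  22.]
```

View pics/w3.png

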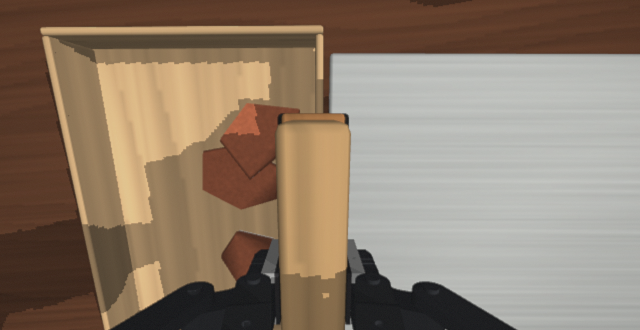

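All three sherds are in the tray, brick side up, at (258,138), (240,178) and (247,255), and the pan is empty. Next the scraper goes back to its place.

```bash
python3 - <<'E'
from h import *
p=telemetry.get_obs()['tcp_pos']
plan([[p[0],p[1],.2],[.555,0,.22],[.485,-.414,.2],[.485,-.414,.0375]],-78.8,40,grip=-1)
E
```

```text
len 0.87 per row 0.0223 turn deg 15.5 per row 0.4
[[0,0,-0.066,-0,0,-0.0223,-1],[0,0,-0.066,-0,0,-0.0223,-1],[0,0,-0.066,-0,0,-0.0223,-1],[0,0,-0.066,-0.0006,0.0172,-0.0067,-1],[0,0,-0.066,-0.0009,0.0222,-0.002,-1],[0,0,-0.066,-0.0011,0.0222,-0.0021,-1],[0,0,-0.066,-0.0012,0.0221,-0.0021,-1],[0,0,-0.066,-0.0014,0.0222,-0.002,-1]]
[[0,0,-0.066,-0.0015,0.0221,-0.0021,-1],[0,0,-0.066,-0.0017,0.0222,-0.0021,-1],[0,0,-0.066,-0.0019,0.0221,-0.002,-1],[0,0,-0.066,-0.002,0.0221,-0.0021,-1],[0,0,-0.066,-0.0023,0.0221,-0.0016,-1],[0,0,-0.066,-0.0041,0.0219,0.001,-1],[0,0,-0.066,-0.0042,0.0219,0.0011,-1],[0,0,-0.066,-0.0043,0.0218,0.0011,-1]]
[[0,0,-0.066,-0.0045,0.0218,0.0011,-1],[0,0,-0.066,-0.0046,0.0218,0.001,-1],[0,0,-0.066,-0.0048,0.0218,0.0011,-1],[0,0,-0.066,-0.0049,0.0217,0.0011,-1],[0,0,-0.066,-0.0051,0.0217,0.001,-1],[0,0,-0.066,-0.0053,0.0216,0.0011,-1],[0,0,-0.066,-0.0054,0.0216,0.0011,-1],[0,0,-0.066,-0.0055,0.0216,0.001,-1]]
[[0,0,-0.066,-0.0057,0.0216,0.0011,-1],[0,0,-0.066,-0.0058,0.0215,0.0011,-1],[0,0,-0.066,-0.006,0.0214,0.0011,-1],[0,0,-0.066,-0.0061,0.0214,0.001,-1],[0,0,-0.066,-0.0063,0.0214,0.0011,-1],[0,0,-0.066,-0.0064,0.0213,0.0011,-1],[0,0,-0.066,-0.0066,0.0213,0.001,-1],[0,0,-0.066,-0.0048,0.0151,0.0072,-1]]
[[0,0,-0.066,-0,0,0.0223,-1],[0,0,-0.066,-0,0,0.0223,-1],[0,0,-0.066,-0,0,0.0223,-1],[0,0,-0.066,-0,0,0.0223,-1],[0,0,-0.066,-0,-0,0.0223,-1],[0,0,-0.066,0,-0,0.0223,-1],[0,0,-0.066,0,-0,0.0223,-1],[0,0,0,0,0,0,-1]]
```

>>> apply_moves([
  [0, 0, -0.066, 0, 0, -0.0223, -1],
  [0, 0, -0.066, 0, 0, -0.0223, -1],
  [0, 0, -0.066, 0, 0, -0.0223, -1],
  [0, 0, -0.066, -0.0006, 0.017, -0.0067, -1],
  [0, 0, -0.066, -0.001, 0.022, -0.002, -1],
  [0, 0, -0.066, -0.001, 0.022, -0.002, -1],
  [0, 0, -0.066, -0.0012, 0.022, -0.002, -1],
  [0, 0, -0.066, -0.0014, 0.022, -0.002, -1],
])

```text
clock: 12.12
tcp_pos: [0.564, 0.1068, 0.2095]
orientation: [3.141, -0.031, -0.001]
contact_force: [0.5, -1.1, -1.6]
grip_width: 0.0257
gripper_force: 51.6
```

>>> apply_moves([
  [0, 0, -0.066, -0.0015, 0.022, -0.002, -1],
  [0, 0, -0.066, -0.0017, 0.022, -0.002, -1],
  [0, 0, -0.066, -0.002, 0.022, -0.002, -1],
  [0, 0, -0.066, -0.002, 0.022, -0.002, -1],
  [0, 0, -0.066, -0.0023, 0.022, -0.0016, -1],
  [0, 0, -0.066, -0.004, 0.022, 0.001, -1],
  [0, 0, -0.066, -0.0042, 0.022, 0.001, -1],
  [0, 0, -0.066, -0.0043, 0.022, 0.001, -1],
])

```text
clock: 12.78
tcp_pos: [0.5424, -0.0693, 0.2159]
orientation: [-3.141, -0.055, 0.001]
contact_force: [0.5, -0.6, -1.5]
grip_width: 0.0257
gripper_force: 51.5
```

>>> apply_moves([
  [0, 0, -0.066, -0.0045, 0.022, 0.001, -1],
  [0, 0, -0.066, -0.0046, 0.022, 0.001, -1],
  [0, 0, -0.066, -0.0048, 0.022, 0.001, -1],
  [0, 0, -0.066, -0.005, 0.022, 0.001, -1],
  [0, 0, -0.066, -0.005, 0.0217, 0.001, -1],
  [0, 0, -0.066, -0.0053, 0.0216, 0.001, -1],
  [0, 0, -0.066, -0.0054, 0.0216, 0.001, -1],
  [0, 0, -0.066, -0.0055, 0.0216, 0.001, -1],
])

```text
clock: 13.45
tcp_pos: [0.5126, -0.2455, 0.2078]
orientation: [-3.138, -0.142, 0.001]
contact_force: [0.5, 0.3, -1.8]
grip_width: 0.0256
gripper_force: 51.5
```

>>> apply_moves([
  [0, 0, -0.066, -0.0057, 0.0216, 0.001, -1],
  [0, 0, -0.066, -0.0058, 0.0215, 0.001, -1],
  [0, 0, -0.066, -0.006, 0.0214, 0.001, -1],
  [0, 0, -0.066, -0.006, 0.0214, 0.001, -1],
  [0, 0, -0.066, -0.0063, 0.0214, 0.001, -1],
  [0, 0, -0.066, -0.0064, 0.0213, 0.001, -1],
  [0, 0, -0.066, -0.0066, 0.0213, 0.001, -1],
  [0, 0, -0.066, -0.005, 0.015, 0.007, -1],
])

```text
clock: 14.12
tcp_pos: [0.4836, -0.4165, 0.1949]
orientation: [3.131, 0.226, 0.001]
contact_force: [-0.1, -0.8, -1.2]
grip_width: 0.0259
gripper_force: 51.4
```

```bash
python3 - <<'E'
from h import *
grab_frame('top'); st()
plan([[.485,-.414,.06],[.485,-.414,.0375]],-78.8,16,grip=-1)
E
```

```text
14.17 tcp [ 0.4815 -0.4186  0.1934] yawy -81.89 tilt [-0.002  0.003 -1.   ] F [-1.1 -2.8 -2. ] w 0.0257 gf 51.2
len 0.156 per row 0.0104 turn deg 3.1 per row 0.21
[[0.002,0.001,-0.034,0.0003,-0.0003,0.0104,-1],[0.002,0.001,-0.034,0.0004,-0.0004,0.0104,-1],[0.002,0.001,-0.034,0.0003,-0.0003,0.0104,-1],[0.002,0.001,-0.034,0.0004,-0.0004,0.0104,-1],[0.002,0.001,-0.034,0.0003,-0.0003,0.0104,-1],[0.002,0.001,-0.034,0.0004,-0.0003,0.0103,-1],[0.002,0.001,-0.034,0.0003,-0.0004,0.0104,-1],[0.002,0.001,-0.034,0.0003,-0.0003,0.0104,-1]]
[[0.002,0.001,-0.034,0.0004,-0.0003,0.0104,-1],[0.002,0.001,-0.034,0.0003,-0.0003,0.0104,-1],[0.002,0.001,-0.034,0.0004,-0.0003,0.0104,-1],[0.002,0.001,-0.034,0.0003,-0.0003,0.0104,-1],[0.002,0.001,-0.034,0.0003,-0.0003,0.0104,-1],[0.002,0.001,-0.034,0,-0,0.0104,-1],[0.002,0.001,-0.034,0,-0,0.0104,-1],[0,0,0,0,0,0,-1]]
```

>>> apply_moves([
  [0, 0, -0.034, 0.0003, -0.0003, 0.0125, -1],
  [0, 0, -0.034, 0.0003, -0.0003, 0.0125, -1],
  [0, 0, -0.034, 0.0003, -0.0003, 0.0125, -1],
  [0, 0, -0.034, 0.0003, -0.0003, 0.0125, -1],
  [0, 0, -0.034, 0.0003, -0.0003, 0.0125, -1],
  [0, 0, -0.034, 0.0003, -0.0003, 0.0125, -1],
  [0, 0, -0.034, 0.0003, -0.0003, 0.0125, -1],
  [0, 0, -0.034, 0.0003, -0.0003, 0.0125, -1],
])

```text
clock: 14.83
tcp_pos: [0.4878, -0.4098, 0.0928]
orientation: [-3.129, -0.277, 0.0]
contact_force: [-1.3, 0.8, -2.0]
grip_width: 0.026
gripper_force: 51.4
```

>>> apply_moves([
  [0, 0, -0.034, 0.0003, -0.0003, 0.0125, -1],
  [0, 0, -0.034, 0.0003, -0.0003, 0.0125, -1],
  [0, 0, -0.034, 0.0003, -0.0003, 0.012, -1],
  [0, 0, -0.034, 0.0003, -0.0003, 0.0095, -1],
  [0, 0, 0, 0.0003, -0.0003, 0.0055, -1],
  [0, 0, 0, 0, 0, 0.003, -1],
  [0, 0, 0, 0, 0, 0, -1],
  [0, 0, 0, 0, 0, 0, -1],
])

```text
clock: 15.5
tcp_pos: [0.4891, -0.4087, 0.0395]
orientation: [3.127, 0.297, 0.001]
contact_force: [0.4, -0.5, -2.6]
grip_width: 0.0252
gripper_force: 51.4
```

>>> apply_moves([
  [0, 0, 0, 0, 0, 0.0015, -1],
  [0, 0, 0, 0, 0, 0.0015, -1],
  [0, 0, 0, 0, 0, 0, -1],
  [0, 0, 0, 0, 0, 0, 1],
  [0, 0, 0, 0, 0, 0, 1],
  [0, 0, 0, 0, 0, 0, 1],
  [0, 0, 0, 0, 0, 0, 1],
  [0, 0, 0, 0, 0, 0, 1],
])

```text
clock: 16.17
tcp_pos: [0.4889, -0.4084, 0.0362]
orientation: [3.127, 0.298, 0.0]
contact_force: [0.2, -0.7, -0.5]
grip_width: 0.0834
gripper_force: 0.0
```

>>> apply_moves([
  [0, 0, 0, 0, 0, 0, 1],
  [0, 0, 0, 0, 0, -0.01, 1],
  [0, 0, 0, 0, 0, -0.02, 1],
  [0, 0, 0, 0, 0, -0.03, 1],
  [0, 0, 0, 0, 0, -0.03, 1],
  [0, 0, 0, 0, 0, -0.03, 1],
  [0, 0, 0, 0, 0, -0.03, 1],
  [0, 0, 0, 0, 0, -0.03, 1],
])

```text
clock: 16.83
tcp_pos: [0.4885, -0.4085, 0.2185]
orientation: [3.127, 0.297, 0.0]
contact_force: [-0.6, 0.1, 0.0]
grip_width: 0.0857
gripper_force: 0.0
```

```bash
python3 - <<'E'
from h import *
st(); c=cam('top'); im=grab_frame('top')
cv2.imwrite('pics/t3.png',np.vstack([cv2.resize(im[140:222,195:395],None,fx=4,fy=4,interpolation=cv2.INTER_CUBIC),cv2.resize(im[180:245,380:540],(800,260),interpolation=cv2.INTER_CUBIC)]))
E
```

```text
16.83 tcp [ 0.4885 -0.4085  0.2185] yawy -79.16 tilt [ 0.  0. -1.] F [-0.6  0.1  0. ] w 0.0857 gf 0.0
```

View pics/t3.png

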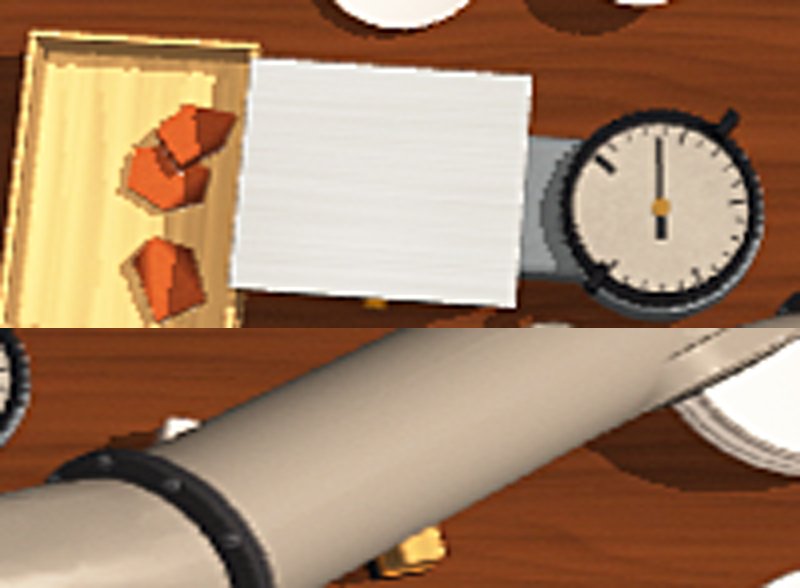

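Top crop: all three sherds lie in the tray and the pan is bare. The pointer now points straight up, from the hub at (660,207) to the tip at (659,138). The zero mark is at (605,163) and tab_right at (728,122), so the bezel needs about 50° clockwise.

```bash
python3 - <<'E'
from h import *
c=cam('top'); px=lambda u,v,s=4,o=(195,140):[o[0]+u/s,o[1]+v/s]
ang=lambda a,b:np.degrees(np.arctan2(*(b-a)[1::-1]))
h=back(c,px(660,207),.066)[0]; print('hub',h.round(4))
t=back(c,px(659,138),.066)[0]; z=back(c,px(605,163),.066)[0]; print('pointer',ang(h,t),np.linalg.norm(t-h),'zero',ang(h,z),np.linalg.norm(z-h))
tb=back(c,px(730,120),.094)[0]; print('tab',tb.round(4),ang(h,tb),np.linalg.norm((tb-h)[:2]))
D=np.array([.558,-.1155]); a=np.radians(-15); s=[*(D+.077*np.array([np.cos(a),np.sin(a)]))]
print(s); plan([[.56,-.25,.2],[*s,.14]],-15,16,grip=-1)
E
```

```text
hub [ 0.5569 -0.1139  0.066 ]
pointer -0.22701425683880608 0.054384366094411635 zero 49.99156474825122 0.0542448096357057
tab [ 0.6176 -0.1663  0.094 ] -40.81316733746891 0.08028326757411504
[np.float64(0.6323762886242583), np.float64(-0.1354290664728941)]
len 0.326 per row 0.0217 turn deg 64.2 per row 4.28
[[0.006,-0.001,-0.713,0.012,-0.0178,0.003,-1],[0.006,-0.001,-0.713,0.0134,-0.0169,0.003,-1],[0.006,-0.001,-0.713,0.0146,-0.0158,0.003,-1],[0.006,-0.001,-0.713,0.0156,-0.0146,0.003,-1],[0.006,-0.001,-0.713,0.0168,-0.0135,0.003,-1],[0.006,-0.001,-0.713,0.0177,-0.0122,0.003,-1],[0.006,-0.001,-0.713,0.0186,-0.0108,0.003,-1],[0.006,-0.001,-0.713,0.0193,-0.0094,0.003,-1]]
[[0.006,-0.001,-0.713,0.0195,-0.005,0.0079,-1],[0.006,-0.001,-0.713,0.0196,-0.0029,0.0088,-1],[0.006,-0.001,-0.713,0.0198,-0.0015,0.0088,-1],[0.006,-0.001,-0.713,0.0198,0.0001,0.0088,-1],[0.006,-0.001,-0.713,0.0198,0.0015,0.0088,-1],[0.006,-0.001,-0.713,0.0196,0.003,0.0088,-1],[0.006,-0.001,-0.713,0.0193,0.0044,0.0088,-1],[0,0,0,0,0,0,-1]]
```

>>> apply_moves([
  [0, 0, -0.713, 0.012, -0.018, 0.003, -1],
  [0, 0, -0.713, 0.0134, -0.017, 0.003, -1],
  [0, 0, -0.713, 0.0146, -0.016, 0.003, -1],
  [0, 0, -0.713, 0.0156, -0.0146, 0.003, -1],
  [0, 0, -0.713, 0.0168, -0.0135, 0.003, -1],
  [0, 0, -0.713, 0.0177, -0.012, 0.003, -1],
  [0, 0, -0.713, 0.0186, -0.011, 0.003, -1],
  [0, 0, -0.713, 0.0193, -0.0094, 0.003, -1],
])

```text
clock: 17.55
tcp_pos: [0.5567, -0.2491, 0.1926]
orientation: [2.899, 1.209, 0.001]
contact_force: [0.4, -0.2, 0.7]
grip_width: 0.0003
gripper_force: 0.0
```

>>> apply_moves([
  [0, 0, -0.713, 0.0195, -0.005, 0.008, -1],
  [0, 0, -0.713, 0.0196, -0.003, 0.0088, -1],
  [0, 0, -0.713, 0.0198, -0.0015, 0.0088, -1],
  [0, 0, -0.713, 0.0198, 0, 0.0088, -1],
  [0, 0, -0.713, 0.0198, 0.0015, 0.0088, -1],
  [0, 0, -0.713, 0.0196, 0.003, 0.0088, -1],
  [0, 0, -0.713, 0.0193, 0.0044, 0.0088, -1],
  [0, 0, 0, 0, 0, 0, -1],
])

```text
clock: 18.22
tcp_pos: [0.6313, -0.1264, 0.1298]
orientation: [-2.48, -1.923, -0.001]
contact_force: [0.4, 1.9, -0.2]
grip_width: -0.0003
gripper_force: 0.0
```

```bash
cat >> h.py <<'E'
D=np.array([.5575,-.115])
def arc(a0,a1,n,z=.078,rad=.077,hold=1):
    "waypoints on the dial circle"
    return [[*(D+rad*np.array([np.cos(a),np.sin(a)])),z] for a in np.radians(np.linspace(a0,a1,n))]
E
python3 - <<'E'
from h import *
grab_frame('top'); o=st(); p=np.array(o['tcp_pos'])
d=p[:2]-D; print('polar',np.linalg.norm(d),np.degrees(np.arctan2(d[1],d[0])))
plan([[*arc(-15,-15,1)[0][:2],.078]],-15,8,grip=-1)
# arc rows: yaw follows finger angle, from -15 to -70, 24 rows (pre-planned in tool axes from nominal start)
Q=lambda a:np.array([[np.cos(a+np.pi/2),np.cos(a)],[np.sin(a+np.pi/2),np.sin(a)]])  # tool x,y for yaw a
n=23; A_=np.radians(np.linspace(-15,-70,n+1)); s=[Q(A_[i]).T@(.077*(np.array([np.cos(A_[i+1])-np.cos(A_[i]),np.sin(A_[i+1])-np.sin(A_[i])]))) for i in range(n)]
print('per-row shift (constant)',np.round(s[0],5),np.round(s[-1],5),'turn z',55/n/6)
E
```

```text
18.27 tcp [ 0.6304 -0.129   0.1307] yawy -14.74 tilt [ 0.001 -0.001 -1.   ] F [-0.3 -0.7 -0.4] w 0.0001 gf 0.0
polar 0.07423865376440289 -10.880949011825821
len 0.053 per row 0.0076 turn deg 0.3 per row 0.04
[[-0.002,-0.001,0.006,-0.0008,0.0004,0.0075,-1],[-0.002,-0.001,0.006,-0.0007,0.0005,0.0075,-1],[-0.002,-0.001,0.006,-0.0008,0.0004,0.0076,-1],[-0.002,-0.001,0.006,-0.0008,0.0004,0.0075,-1],[-0.002,-0.001,0.006,-0.0007,0.0004,0.0075,-1],[-0.002,-0.001,0.006,-0.0008,0.0005,0.0075,-1],[-0.002,-0.001,0.006,-0.0008,0.0004,0.0075,-1],[0,0,0,0,0,0,-1]]
per-row shift (constant) [-3.21e-03 -7.00e-05] [-3.21e-03 -7.00e-05] turn z 0.39855072463768115
```

>>> apply_moves([
  [0, 0, 0, -0.0008, 0.0004, 0.0075, -1],
  [0, 0, 0, -0.0008, 0.0004, 0.0075, -1],
  [0, 0, 0, -0.0008, 0.0004, 0.0075, -1],
  [0, 0, 0, -0.0008, 0.0004, 0.0075, -1],
  [0, 0, 0, -0.0008, 0.0004, 0.0075, -1],
  [0, 0, 0, -0.0008, 0.0004, 0.0075, -1],
  [0, 0, 0, -0.0008, 0.0004, 0.0075, -1],
  [0, 0, 0, 0, 0, 0, -1],
])

```text
clock: 18.93
tcp_pos: [0.6301, -0.138, 0.077]
orientation: [-2.491, -1.912, 0.003]
contact_force: [0.1, 0.1, 0.1]
grip_width: -0.0002
gripper_force: 0.0
```

>>> apply_moves([
  [0, 0, 0.4, -0.0032, -0.0001, 0, -1],
  [0, 0, 0.4, -0.0032, -0.0001, 0, -1],
  [0, 0, 0.4, -0.0032, -0.0001, 0, -1],
  [0, 0, 0.4, -0.0032, -0.0001, 0, -1],
  [0, 0, 0.4, -0.0032, -0.0001, 0, -1],
  [0, 0, 0.4, -0.0032, -0.0001, 0, -1],
  [0, 0, 0.4, -0.0032, -0.0001, 0, -1],
  [0, 0, 0.4, -0.0032, -0.0001, 0, -1],
])

```text
clock: 19.6
tcp_pos: [0.6208, -0.1601, 0.079]
orientation: [-2.776, -1.469, -0.002]
contact_force: [0.1, 2.2, 0.4]
grip_width: 0.0001
gripper_force: 0.8
```

>>> apply_moves([
  [0, 0, 0.4, -0.0032, -0.0001, 0, -1],
  [0, 0, 0.4, -0.0032, -0.0001, 0, -1],
  [0, 0, 0.4, -0.0032, -0.0001, 0, -1],
  [0, 0, 0.4, -0.0032, -0.0001, 0, -1],
  [0, 0, 0.4, -0.0032, -0.0001, 0, -1],
  [0, 0, 0.4, -0.0032, -0.0001, 0, -1],
  [0, 0, 0.4, -0.0032, -0.0001, 0, -1],
  [0, 0, 0, 0, 0, 0, -1],
])

```text
clock: 20.27
tcp_pos: [0.6052, -0.1771, 0.0791]
orientation: [-2.962, -1.048, -0.001]
contact_force: [0.4, 0.9, -0.3]
grip_width: 0.0001
gripper_force: 0.3
```

```bash
python3 - <<'E'
from h import *
c=cam('wrist'); im=grab_frame('wrist'); o=st(); p=np.array(o['tcp_pos'])
d=p[:2]-D; print('polar',np.linalg.norm(d),np.degrees(np.arctan2(d[1],d[0])))
print('hub px',proj(c,[[*D,.066]]).round(0)); cv2.imwrite('pics/w4.png',im)
E
```

```text
20.32 tcp [ 0.6053 -0.1771  0.079 ] yawy -50.91 tilt [ 0.  0. -1.] F [ 0.1 -0.4 -0.1] w 0.0001 gf 0.1
polar 0.07836138925221323 -52.447666953780704
hub px [[168. 242.]]
```

View pics/w4.png

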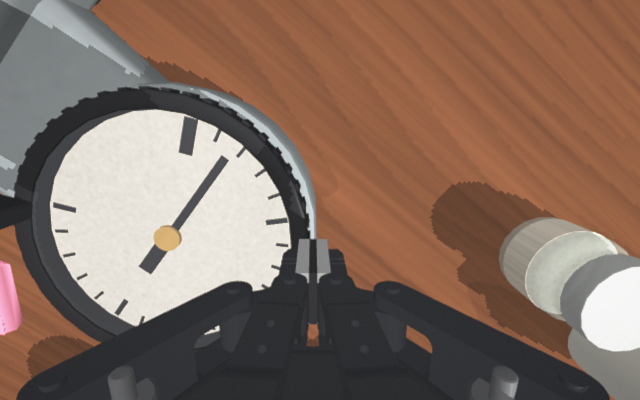

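Wrist view: the zero mark is at (188,135), the pointer tip at (224,158) and the hub at (167,238). The tab is being pushed properly. I'll measure the remaining angle numerically with a polar unwrap.

```bash
cat >> h.py <<'E'
def dial(c,im,z=.066):
    "angles (deg) of pointer and zero mark by polar sampling of the card"
    g=cv2.cvtColor(im,cv2.COLOR_BGR2GRAY); hsv=cv2.cvtColor(im,cv2.COLOR_BGR2HSV)
    h0=proj(c,[[*D,z]])[0]; rr=40 if c['fx']<400 else 8
    m=cv2.inRange(hsv,(10,90,110),(30,255,255)); k=np.zeros_like(m); cv2.circle(k,(int(h0[0]),int(h0[1])),rr,255,-1); v,u=np.nonzero(m&k)
    h=back(c,[u.mean(),v.mean()],z)[0][:2] if len(u)>3 else D
    A_=np.arange(-120,120,.25)
    def prof(rs):
        a,r_=np.meshgrid(np.radians(A_),rs); P=np.c_[h[0]+(r_*np.cos(a)).ravel(),h[1]+(r_*np.sin(a)).ravel(),np.full(a.size,z)]
        q=proj(c,P).astype(np.float32); return cv2.remap(g,q[:,:1],q[:,1:],cv2.INTER_LINEAR).reshape(a.shape).mean(0)
    def runs(p):
        b=(p<.6*np.median(p)).astype(int); e=np.flatnonzero(np.diff(np.r_[0,b,0])); return [(round(float(A_[s]+A_[t-1])/2,1),(t-s)*.25) for s,t in e.reshape(-1,2)]
    return h.round(4),'pointer',runs(prof(np.arange(.03,.043,.001))),'marks',[x for x in runs(prof(np.arange(.0495,.06,.001))) if x[1]>1]
E
python3 - <<'E'
from h import *
c=cam('wrist'); print(dial(c,cv2.imread('pics/w4.png')))
E
```

```text
(array([ 0.5591, -0.1133]), 'pointer', [(0.4, np.float64(6.5))], 'marks', [(-102.1, np.float64(36.0)), (21.5, np.float64(6.75)), (110.6, np.float64(2.5))])
```

>>> apply_moves([
  [0, 0, 0.4, -0.0032, -0.0001, 0, -1],
  [0, 0, 0.4, -0.0032, -0.0001, 0, -1],
  [0, 0, 0.4, -0.0032, -0.0001, 0, -1],
  [0, 0, 0.4, -0.0032, -0.0001, 0, -1],
  [0, 0, 0.4, -0.0032, -0.0001, 0, -1],
  [0, 0, 0.4, -0.0032, -0.0001, 0, -1],
  [0, 0, 0, 0, 0, 0, -1],
  [0, 0, 0, 0, 0, 0, -1],
])

```text
clock: 20.98
tcp_pos: [0.5889, -0.1872, 0.079]
orientation: [3.068, 0.674, -0.0]
contact_force: [0.6, -0.5, -0.1]
grip_width: -0.0
gripper_force: 0.1
```

```bash
python3 - <<'E'
from h import *
c=cam('wrist'); im=grab_frame('wrist'); st(); print(dial(c,im)); c=cam('top'); im=grab_frame('top'); print(dial(c,im))
E
```

```text
21.03 tcp [ 0.5889 -0.1872  0.0789] yawy -65.23 tilt [-0.  0. -1.] F [-0.3  0.1 -0.2] w -0.0 gf 0.1
(array([ 0.559 , -0.1135]), 'pointer', [(0.0, np.float64(6.75))], 'marks', [(-108.9, np.float64(22.5)), (7.5, np.float64(6.75)), (96.6, np.float64(2.5))])
(array([ 0.5575, -0.115 ]), 'pointer', [(93.5, np.float64(52.75))], 'marks', [(75.1, np.float64(25.5))])
```

>>> apply_moves([
  [0, 0, 0.25, -0.002, 0, 0, -1],
  [0, 0, 0.25, -0.002, 0, 0, -1],
  [0, 0, 0.25, -0.002, 0, 0, -1],
  [0, 0, 0.25, -0.002, 0, 0, -1],
  [0, 0, 0, 0, 0, 0, -1],
  [0, 0, 0, 0, 0, 0, -1],
  [0, 0, 0, 0, 0, 0, -1],
  [0, 0, 0, 0, 0, 0, -1],
])

```text
clock: 21.75
tcp_pos: [0.581, -0.1904, 0.0788]
orientation: [3.1, 0.509, -0.001]
contact_force: [-1.0, -0.5, -0.3]
grip_width: 0.0001
gripper_force: 0.0
```

```bash
sed -i 's/np.arange(.0495,.06,.001)/np.arange(.0575,.0625,.0005)/' h.py; python3 - <<'E'
from h import *
c=cam('wrist'); im=grab_frame('wrist'); st(); print(dial(c,im))
E
```

```text
21.8 tcp [ 0.581  -0.1904  0.0788] yawy -71.35 tilt [-0. -0. -1.] F [ 0.2 -0.1  0.6] w -0.0001 gf 0.0
(array([ 0.559 , -0.1138]), 'pointer', [(0.1, np.float64(7.0))], 'marks', [(-109.9, np.float64(20.5)), (-87.5, np.float64(1.25)), (-74.5, np.float64(1.25)), (-61.8, np.float64(2.25)), (1.8, np.float64(6.25)), (90.9, np.float64(2.0)), (119.1, np.float64(1.5))])
```

>>> apply_moves([
  [0, 0, 0.13, -0.001, 0, 0, -1],
  [0, 0, 0.13, -0.001, 0, 0, -1],
  [0, 0, 0, 0, 0, 0, -1],
  [0, 0, 0, 0, 0, 0, -1],
  [0, 0, 0, 0.005, 0, 0, -1],
  [0, 0, 0, 0.01, 0, 0, -1],
  [0, 0, 0, 0.005, 0, -0.01, -1],
  [0, 0, 0, 0, 0, -0.025, -1],
])

```text
clock: 22.47
tcp_pos: [0.5986, -0.1828, 0.1119]
orientation: [-3.104, -0.47, 0.007]
contact_force: [0.4, -0.2, 0.1]
grip_width: -0.0
gripper_force: 0.0
```

>>> apply_moves([
  [0, 0, 0, 0, 0, -0.025, -1],
  [0, 0, 0, 0, 0, -0.025, -1],
  [0, 0, 0, 0, 0.01, -0.025, -1],
  [0, 0, 0, -0.01, 0.03, -0.02, -1],
  [0, 0, 0, -0.02, 0.03, 0, -1],
  [0, 0, 0, -0.02, 0.03, 0, -1],
  [0, 0, 0, -0.01, 0.02, 0, -1],
  [0, 0, 0, 0, 0, 0, -1],
])

```text
clock: 23.13
tcp_pos: [0.5739, -0.3241, 0.2108]
orientation: [3.104, 0.454, -0.0]
contact_force: [-1.0, -0.3, 0.2]
grip_width: -0.0003
gripper_force: 0.0
```

```bash
python3 - <<'E'
from h import *
c=cam('wrist'); im=grab_frame('wrist'); st(); print(dial(c,im)); d=dial(c,im)[0]
t=grab_frame('top'); ct=cam('top')
h=proj(c,[[*D,.066]])[0]; u,v=[int(x) for x in h]; print(h)
cv2.imwrite('pics/end.png',np.hstack([im,cv2.resize(t[140:240,190:230],(160,400))]))
q=silhouettes('scraper','wrist')[:2]; print([(x['p'],x['extent']) for x in q])
cv2.imwrite('pics/end.png',np.vstack([im[:, :],cv2.resize(t[145:245,200:520],(640,200),interpolation=cv2.INTER_AREA)]))
E
```

```text
23.18 tcp [ 0.5753 -0.3208  0.2102] yawy -73.2 tilt [-0.     0.002 -1.   ] F [ 0.3 -0.1 -0.6] w -0.0 gf 0.0
(array([ 0.5581, -0.1145]), 'pointer', [(-0.8, np.float64(7.75))], 'marks', [(-93.0, np.float64(13.25)), (-64.9, np.float64(2.0)), (-1.1, np.float64(6.5)), (91.5, np.float64(1.75))])
[ 84.85882629 140.88471425]
[]
```

View pics/end.png

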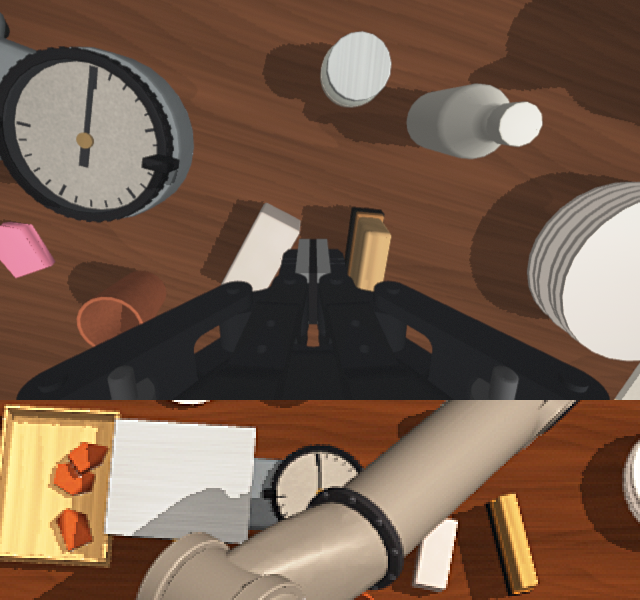

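The pointer at about -0.8° lies on the zero mark at about -1.1°. The scraper stands upright beside the untouched kiln prop, the pan is empty and the sherds are in the tray.

```bash
python3 -c "
from bench import order; print(order.hand_in())"
```

```text
the job is handed in; nothing more can be done
None
```

The job is done and handed in: all three sherds are in the tray, the scraper is standing back on the bench, and the pointer lies on the zero mark to within about 0.3° by my last camera measurement; the hand-in gave no verdict.

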